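# Stand the toppled spray can and solvent bottle back in the spill tray

### The job

The spray can and the plastic solvent bottle at the LED test bench have been knocked over: the can lies in the steel spill tray, the bottle on the rubber mat on the other side of the power supply. Stand both upright on the floor of the spill tray, next to the plunger dispenser that is already standing there, setting them down without dropping them. Leave the dispenser, the multimeter and the roll of tape where they are, and do not bump the power supply.

Things in the scene. Friction and masses are not known exactly. Their poses are not given: they have to be found in the camera images.
- can: aerosol spray can, lying at the start: aluminium with a white band; straight body diameter 52 (lowest 122 of its height), short dome, grey spray cap diameter 44 (uppermost 22); height 152, 0.14 to 0.28 kg, rigid. Origin on its axis at half height (76 above the base). z axis from base to cap: up when it stands; level at first, the cap end towards -x (the robot) within 75 degrees
- bottle: white plastic solvent bottle, lying at the start: straight body diameter 58 (lowest 90 of its height), rounded shoulder up to 107, grey screw cap diameter 34 (uppermost 25); height 132, 0.15 to 0.31 kg, rigid. Origin on its axis at half height (66 above the base). z axis from base to cap: up when it stands; level at first, the cap end towards -x (the robot) within 75 degrees
- tray: square spill tray of bare sheet steel, fixed to the bench, 224 x 224 outside, 216 x 216 inside, rim 24 high, floor 2 thick. Origin at the centre of its underside; x and y axes run parallel to its sides, z up. It stands left or right of the power supply and is turned by up to 23 degrees
- mat: black rubber bench mat 200 (its x) x 190 (its y) x 3 thick, fixed to the bench on the other side of the power supply from the tray; origin at the centre of its underside
- dispenser: white plunger dispenser with a steel dish on top, standing in the corner of the tray at its +x +y side (about 72 from the tray's centre along each axis): body diameter 54, dish diameter 48, height 115. Loose, about 0.3 kg. Origin at the centre of its base, z up
- psu: bench power supply, white box 100 wide (its y) x 240 deep (its x) x 130 high, fixed between tray and mat, its front panel with knobs (standing out 20) at its -x side facing the robot. Origin at the centre of its underside
- meter: grey handheld multimeter lying on its back just beyond the far edge of the mat, 165 (its x) x 80 (its y) x 48 high at its dial, loose, 0.35 kg. Origin at the centre of its underside
- tape: roll of masking tape lying flat in front of the power supply, outside diameter 100, 25 high, loose, 0.12 kg. Origin at the centre of its underside. (Stacks of LED reels up to 84 high stand fixed well beyond the work, more than 0.75 m from the base)
There are look-alikes about, which are no part of the job. What is shaped like the bottle but pink is not meant. Leave any red look-alike of the dispenser alone.

How it is judged:
By the outcome, as a careful person would: the job done as asked, in the order asked, and still so for the second after the job is handed in, with the robot touching nothing.
It also fails if it takes over 72 s, if anything falls off the work surface, if the arm or the gripper's body presses on something with over 40 N, if the wrist force passes 120 N, or if a joint passes its speed limit or range.

### The arm

A 6-joint arm with a two-finger parallel gripper is mounted at the origin on the work surface. World frame = base frame: x ahead of the robot, y to its left, z up, the work surface at z = 0. Lengths are in m, angles in degrees, forces in N, time in s.
With the tool pointing down it reaches from about 0.25 to 0.8 m from the base axis. Payload 8.5 kg.
Tool frame: the origin (TCP) lies at the very end of the fingers, on their centre line; the grasp point (between the pads) lies 19 mm behind it (r.pinch_z is the distance from the TCP to the grasp point, in m); z points along the fingers, y is the line along which they close (so a half turn about z gives the same grasp; the last joint's range is limited). The gripper opens to 85 mm and grips with 20 to 120 N. Pads are 22 mm wide; open, the fingers measure 114 mm over their backs; the gripper's body (76 mm by 85 mm) begins 54 mm behind the grasp point. The pads swing forward as they close: fully open they stand 13 mm farther back than shut.
Start: joints at [76.146, 13.648, -0.773, 75.585, 0, 90], TCP at [0.126, 0.51, 0.231] pointing down, gripper open.
Joint ranges: [-152.45, 152.45], [-59.26, 108.67], [-65.41, 83.53], [-104.44, 129.93], [-82.83, 76.93], [-180, 180]. Speed limits (degrees/s): [127.2, 127.2, 159.86, 180, 180, 180].

### API

Orientations are given as a 3x3 rotation matrix whose columns are the frame's x, y, z axes.
In Python, from plant import telemetry, vision, order, r gives the robot as it stands. The module is installed in compiled form; this text tells all that it offers.
- The arm moves only by the shell command python3 -m inch 'ROWS' [FORCE]. ROWS is JSON, a list of rows, each an object with "claw": the closure, from -1 (fully open) to 1 (shut); "xyz": the shift along the tool's x, y, z in mm, a list of three; "twist": the turn, a rotation vector about the tool's x, y, z in rad, a list of three. In form: [{"claw": claw, "xyz": [x, y, z], "twist": [rx, ry, rz]}, ...]. A call has exactly 5 rows; each row shifts and turns the commanded pose from where the row before left it, along the tool's axes as they then stand; what a row does not reach is not made up. A row lasts 1/8 s, in which the tool goes at most 62.5 mm and 10.7 degrees, less where a joint would pass 70% of its speed; a pose out of reach is approached as far as the arm can. A call with a gripper value outside its range is refused whole. The fingers move at their own pace and stop on an object; FORCE is the grip in N (left out, the last holds). Time passes only in rows, so rows that do not move let the fingers close, or fill a call up. It gives the time, the measured TCP pose, the force, the opening and the grip force at its end, in the units of the state.
- telemetry.state(): the state, without advancing time (a new reading comes with each control period).
- vision.snapshot(name): name is "scene" or "side" or "wrist"; returns a dict with "img" (480x640x3 uint8, blue, green, red), "z_map" (480x640 float32, m along the optical axis (not along the pixel's ray), 0 where there is no reading), "fx", "fy", "cx", "cy" (pixels), "R" (3x3) and "t" (3): a world point X has camera coordinates R X + t. Camera axes: x right, y down, z forward; pixel columns grow to the right and rows downward; lengths in m; the calibration is good to about 2 mm. A picture is of the moment at which its call begins.
- order.hand_in(): hands the job in; it is judged then, once.
The state is a dict: "time_s": time; "qpos": joint angles; "joint_velocities": joint speeds; "effort": joint torques, N m; "ee_pos": TCP position; "ee_rot": TCP orientation; "ft_force": force on the tool from outside, world axes, zero at the start; "ft_torque": the same for the moment, N m; "opening": finger opening in m; "finger_force": force on a finger pad.
Only numpy, scipy, OpenCV 4.12 (cv2) and the standard library are available. Lean on these libraries where they do the work, as an engineer would, in place of code of your own. Each camera call takes 0.05 s, during which the arm holds its last target. There are 200 camera calls.

## Working session

There is one attempt and no reset: what is moved stays moved. The work goes in short steps, Python scripts to look and compute and a shell command to move; the robot and the scene stay as the last step left them, time stands still between calls to the robot, and variables do not carry over. Pictures are saved under pics/ and viewed, at most 10 in all, crops included, and the job is handed in when it is done.

```bash
mkdir -p pics; python3 - <<'E'
from plant import telemetry, vision
import cv2, numpy as np, pickle
d={}
for n in ("scene","side"):
    s=vision.snapshot(n); d[n]=s; cv2.imwrite(f"pics/{n}0.png",s["img"])
    R=np.array(s["R"]);print(n,s["fx"],s["cx"],s["cy"],(-R.T@s["t"]).round(3),R[2].round(3))
pickle.dump(d,open("d0.pkl","wb"))
st=telemetry.state();print(st)
E
```

```text
scene 558.9763252938153 314.89683578330414 237.68903682703592 [1.236 0.14  0.908] [-0.619 -0.098 -0.779]
side 565.5637364964844 311.3075849667498 239.09550592665477 [0.346 0.84  0.596] [ 0.226 -0.802 -0.553]
{'time_s': 0.1, 'qpos': array([ 7.61461578e+01,  1.36796839e+01, -8.10128046e-01,  7.55862901e+01,
        9.60867953e-04,  9.00003108e+01]), 'joint_velocities': array([ 0.00646701, -0.03744587,  0.06096688, -0.08222237,  0.01353169,
       -0.08139455]), 'effort': array([-6.83720409e-04, -5.39720070e+01,  3.47000849e+01,  1.33571992e-02,
       -8.13835049e-05, -1.58677999e-06]), 'ee_pos': array([0.12561547, 0.50936935, 0.2307356 ]), 'ee_rot': array([[-9.70908391e-01,  2.39451005e-01, -3.34322036e-04],
       [ 2.39451238e-01,  9.70907540e-01, -1.28557696e-03],
       [ 1.67630897e-05, -1.32823129e-03, -9.99999118e-01]]), 'ft_force': array([ 0.2740047 , -0.04277133,  0.14532655]), 'ft_torque': array([-0.00965224,  0.01684275, -0.00642654]), 'finger_force': 0.0, 'opening': 0.08552840201890764}
```

View pics/scene0.png

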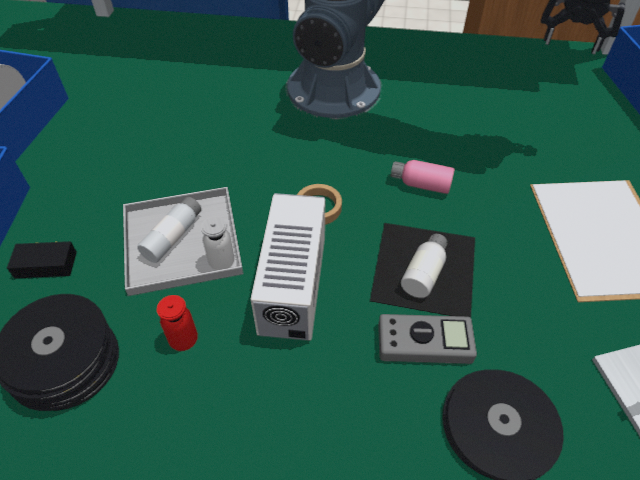

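View pics/side0.png

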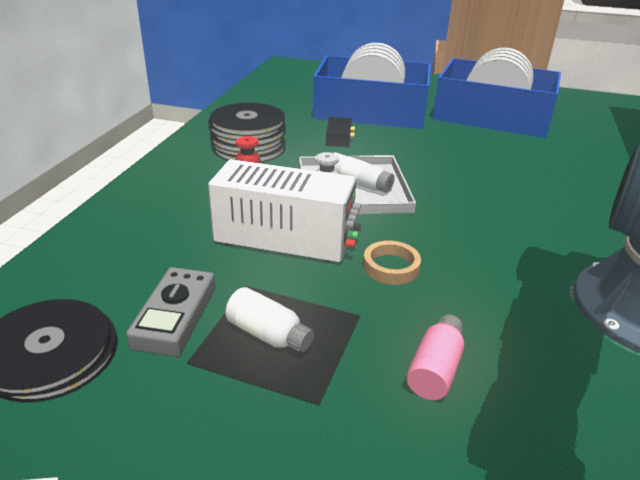

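Scene view: the white bottle is at (425,265) on the black mat, with the pink look-alike at (430,177). The can is at (170,230) in the tray at (182,240) and the dispenser is at (217,243), with its red look-alike at (178,322). The PSU is at (292,265), the tape at (320,203) and the meter at (427,338).
Candidates: for the bottle, white (425,265) or pink (430,177), so white. For the can, the aluminium one at (170,230) is the only lying candidate. The dispensers stay put.

```bash
cat > h.py <<'E'
import numpy as np, cv2
def cloud(s):
    v,u=np.mgrid[:480,:640]; z=s["z_map"].astype(float)
    P=np.stack([(u-s["cx"])/s["fx"]*z,(v-s["cy"])/s["fy"]*z,z],-1)
    W=(P-np.array(s["t"]))@np.array(s["R"]); W[z<=0]=np.nan
    return W
def ray(s,u,v,h):
    R=np.array(s["R"]);c=-R.T@np.array(s["t"])
    d=R.T@np.array([(u-s["cx"])/s["fx"],(v-s["cy"])/s["fy"],1]); return c+d*(h-c[2])/d[2]
E
python3 - <<'E'
from h import *
import pickle
d=pickle.load(open("d0.pkl","rb")); W=cloud(d["scene"]); s=d["scene"]; im=s["img"]
for n,(u,v) in dict(bench=(350,370),canmid=(170,230),bottle=(425,265),disp=(213,225),psu=(295,250),floor=(140,270),mat=(390,290)).items(): print(n,W[v,u].round(4))
# tray: non-green low-sat px connected around the tray
hsv=cv2.cvtColor(im,cv2.COLOR_BGR2HSV)
m=np.zeros((480,640),np.uint8); m[180:295,115:248]=1
t=((hsv[...,1]<70)&(hsv[...,2]>60)&(m>0)).astype(np.uint8)
n,l,st,_=cv2.connectedComponentsWithStats(t); t=l==1+st[1:,4].argmax()
z=W[...,2]
rim=W[t&(z>.017)&(z<.030)][:,:2]; r=cv2.minAreaRect((rim*1000).astype(np.float32)); print("tray",r, "box",cv2.boxPoints(r).round(0).tolist())
def rect(name,M):
    p=W[M][:,:2]*1000; r=cv2.minAreaRect(p.astype(np.float32)); print(name,M.sum(),r,"zmax",np.nanpercentile(W[M][:,2],98))
box=np.zeros((480,640),bool); box[225:305,380:470]=1
rect("bottle",box&(z>.02)&(hsv[...,2]>50))
rect("mat",(np.nan_to_num(z,nan=9)<.012)&(hsv[...,2]<45)&(np.pad(np.ones((90,120),bool),((222,168),(365,155)))))
b=np.zeros((480,640),bool); b[195:265,135:203]=1
rect("can",b&(z>.032)&t)
b[:]=0; b[215:272,203:235]=1
rect("disp",b&(z>.10)&(z<.13)); 
b[:]=0; b[190:340,250:330]=1; rect("psu",b&(z>.122)&(z<.14))
for x in range(0,24): pass
# heights along can
b[:]=0; b[195:265,135:203]=1
g=W[b&(z>.04)&t]; print(np.nanpercentile(g[:,2],[50,90,99]), np.nanmin(g,0),np.nanmax(g,0))
a=cv2.resize(im[180:300,110:250],None,fx=3,fy=3,interpolation=2); c=cv2.resize(im[150:310,370:480],(248,360),interpolation=2)
cv2.imwrite("pics/crop1.png",np.hstack([a,c]))
E
```

```text
bench [ 7.999e-01  1.313e-01 -3.000e-04]
canmid [ 0.5723 -0.2586  0.0451]
bottle [0.6013 0.2471 0.0643]
disp [ 0.6015 -0.1515  0.113 ]
psu [0.6527 0.0129 0.1329]
floor [ 6.464e-01 -3.068e-01  2.000e-04]
mat [0.6245 0.1896 0.0027]
tray ((562.4796142578125, -247.289794921875), (230.63357543945312, 224.39537048339844), 21.298200607299805) box [[414.0, -185.0], [496.0, -394.0], [711.0, -310.0], [629.0, -101.0]]
bottle 1699 ((571.2863159179688, 253.6111297607422), (57.72854232788086, 135.3131103515625), 70.9805679321289) zmax 0.06242762457814929
mat 4897 ((561.666748046875, 253.12808227539062), (188.09193420410156, 202.07122802734375), 86.17330169677734) zmax 0.006309522231401632
can 1551 ((570.921142578125, -225.2493438720703), (137.52369689941406, 153.7288055419922), 69.07966613769531) zmax 0.056903306543526495
disp 406 ((598.7714233398438, -150.89669799804688), (52.33799743652344, 41.75429153442383), 15.530920028686523) zmax 0.1159642753017993
psu 6317 ((639.39697265625, 0.6419830322265625), (250.5784912109375, 100.53299713134766), 2.1559619903564453) zmax 0.13293119824257982
[0.04999418 0.05443177 0.10890354] [ 0.48006485 -0.31285474  0.04001753] [ 0.63414745 -0.16895702  0.11264274]
```

View pics/crop1.png

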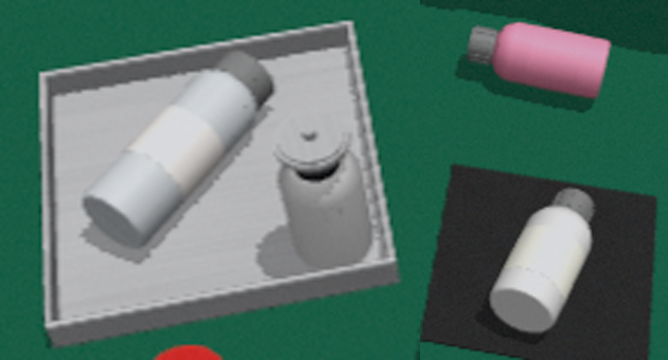

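The crop confirms the choice: the can (white band, grey cap) lies in the tray with its cap up-right in the image, and the white bottle lies on the mat, also cap up-right. Next I fit cylinder axes with the known radii.

```bash
cat >> h.py <<'E'
from scipy.optimize import least_squares
def fit(P,c0,az0,r,zc,L,Lb):
    """lying cylinder: body radius r, axis height zc; returns centre xy (half height) and cap azimuth"""
    def f(p,Q):
        a=np.array([np.cos(p[2]),np.sin(p[2]),0]); d=Q-np.array([p[0],p[1],zc]); s=d@a
        return s,np.linalg.norm(d-np.outer(s,a),axis=1)-r
    p=np.array([*c0,az0])
    for k in range(3):
        s,e=f(p,P); B=P[(s<Lb-L/2-8)&(s>-L/2+6)&(abs(e)<.015)]
        p=least_squares(lambda q:f(q,B)[1],p,loss="soft_l1",f_scale=.002).x
        s,e=f(p,P); s=s[abs(e+.004)<.014]; lo,hi=np.percentile(s,[1,99]); m=(lo+hi)/2
        p[:2]+=m*np.array([np.cos(p[2]),np.sin(p[2])])
    return p[:2],np.degrees(p[2]),(hi-lo),np.abs(f(p,B)[1]).mean(),len(B)
E
cat > m.py <<'E'
from h import *
import pickle
d=pickle.load(open("d0.pkl","rb"))
C=[cloud(d[n]) for n in ("scene","side")]
for k,W in enumerate(C):
    P=W.reshape(-1,3); P=P[np.isfinite(P).all(1)]
    R2=np.radians(21.3); q=(P[:,:2]-[.562,-.247])@np.array([[np.cos(R2),-np.sin(R2)],[np.sin(R2),np.cos(R2)]])
    m=(abs(q)<.100).all(1)&(P[:,2]>.012)&(P[:,2]<.062)&(np.hypot(P[:,0]-.601,P[:,1]+.153)>.034)
    A=P[m]
    if k==0: c0=np.median(A,0)[:2]
    try: print("can",k,fit(A,c0,np.radians(135),.026,.028,.152,.122))
    except Exception as e: print(e)
    m=(P[:,2]>.010)&(np.hypot(P[:,0]-.571,P[:,1]-.254)<.085)&(P[:,2]<.07)
    print("bottle",k,fit(P[m],(.571,.254),np.radians(161),.029,.032,.132,.090))
E
python3 m.py; python3 -c "
from plant import r;print(r.pinch_z)"
```

```text
can 0 (array([ 0.56611353, -0.25620878]), np.float64(135.0), np.float64(0.14728411736078628), np.float64(nan), 0)
bottle 0 (array([0.57273624, 0.25340217]), np.float64(161.0), np.float64(0.12993858729086993), np.float64(nan), 0)
can 1 (array([ 0.55616297, -0.24625822]), np.float64(135.0), np.float64(0.13105374078823817), np.float64(nan), 0)
bottle 1 (array([0.56768158, 0.25514262]), np.float64(161.0), np.float64(0.12914543530036082), np.float64(nan), 0)
0.0187h.py:22: RuntimeWarning: Mean of empty slice.
  return p[:2],np.degrees(p[2]),(hi-lo),np.abs(f(p,B)[1]).mean(),len(B)
  ret = ret.dtype.type(ret / rcount)
```

```bash
sed -i 's#Lb-L/2-8#Lb-L/2-.008#; s#-L/2+6)#-L/2+.006)#' h.py; python3 m.py
```

```text
can 0 (array([ 0.55518985, -0.26826625]), np.float64(159.41743126475941), np.float64(0.1496370006561609), np.float64(0.001277355633995905), 1286)
bottle 0 (array([0.57254327, 0.25290255]), np.float64(160.60544417601758), np.float64(0.1299932775190808), np.float64(0.0009924176500997284), 995)
can 1 (array([ 0.54205628, -0.26246957]), np.float64(160.10725504059494), np.float64(0.1331059315007943), np.float64(0.0016905505165043992), 830)
bottle 1 (array([0.56769317, 0.25531927]), np.float64(160.68446192634053), np.float64(0.12901406481468225), np.float64(0.0009487298909774622), 1757)
```

```bash
cat > p.py <<'E'
import numpy as np
from scipy.spatial.transform import Rotation as Ro
from plant import telemetry
def tool(az,tilt,xs=1):
    """z tilted outwards by tilt from down at azimuth az; xs=-1: rolled half a turn"""
    a,t=np.radians([az,tilt]); h=np.array([np.cos(a),np.sin(a),0]); u=np.array([0,0,1.])
    z=np.sin(t)*h-np.cos(t)*u; x=xs*(np.cos(t)*h+np.sin(t)*u); return np.column_stack([x,np.cross(z,x),z])
def plan(pinch,R1,N,back=0,sgn=None):
    s=telemetry.state(); R0=np.array(s["ee_rot"]); p0=np.array(s["ee_pos"])
    p1=np.array(pinch)+R1[:,2]*(.0187-back)
    v=Ro.from_matrix(R0.T@R1).as_rotvec()
    if sgn and v[2]*sgn<0: v=v*(1-2*np.pi/np.linalg.norm(v))
    print("t",round(s["time_s"],2),"dp",((p1-p0)*1000).round(1),"rotvec",v.round(3),"q",np.round(s["qpos"],0),"open",round(s["opening"]*1000,1),"F",np.round(s["ft_force"],1),"gf",np.round(s["finger_force"],1))
    for i in range(N):
        Ri=R0@Ro.from_rotvec(v*i/N).as_matrix()
        print((Ri.T@(p1-p0)/N*1000).round(1).tolist(),(v/N).round(4).tolist())
CAN=[.555,-.268,.031]; BOT=[.570,.254,.034]
E
python3 - <<'E'
from p import *
s=telemetry.state()
R=np.array(s["ee_rot"]); h=tool(-20.5,30)
p=np.array(CAN)-h[:,2]*.1-[0,0,-.04]; p[2]=.23
print(p,R.T@(p-s["ee_pos"])/25*1000)
E
```

```text
[ 0.50816639 -0.25048963  0.23      ] [-22.1348432  -25.84598542   0.06338237]
```

```bash

python3 -m inch '[{"claw":-1,"xyz":[-22,-26,0],"twist":[0,0,0]},{"claw":-1,"xyz":[-22,-26,0],"twist":[0,0,0]},{"claw":-1,"xyz":[-22,-26,0],"twist":[0,0,0]},{"claw":-1,"xyz":[-22,-26,0],"twist":[0,0,0]},{"claw":-1,"xyz":[-22,-26,0],"twist":[0,0,0]}]' 80
python3 -m inch '[{"claw":-1,"xyz":[-22,-26,0],"twist":[0,0,0]},{"claw":-1,"xyz":[-22,-26,0],"twist":[0,0,0]},{"claw":-1,"xyz":[-22,-26,0],"twist":[0,0,0]},{"claw":-1,"xyz":[-22,-26,0],"twist":[0,0,0]},{"claw":-1,"xyz":[-22,-26,0],"twist":[0,0,0]}]'
python3 -m inch '[{"claw":-1,"xyz":[-22,-26,0],"twist":[0,0,0]},{"claw":-1,"xyz":[-22,-26,0],"twist":[0,0,0]},{"claw":-1,"xyz":[-22,-26,0],"twist":[0,0,0]},{"claw":-1,"xyz":[-22,-26,0],"twist":[0,0,0]},{"claw":-1,"xyz":[-22,-26,0],"twist":[0,0,0]}]'
python3 -m inch '[{"claw":-1,"xyz":[-22,-26,0],"twist":[0,0,0]},{"claw":-1,"xyz":[-22,-26,0],"twist":[0,0,0]},{"claw":-1,"xyz":[-22,-26,0],"twist":[0,0,0]},{"claw":-1,"xyz":[-22,-26,0],"twist":[0,0,0]},{"claw":-1,"xyz":[-22,-26,0],"twist":[0,0,0]}]'
python3 -m inch '[{"claw":-1,"xyz":[-22,-26,0],"twist":[0,0,0]},{"claw":-1,"xyz":[-22,-26,0],"twist":[0,0,0]},{"claw":-1,"xyz":[-22,-26,0],"twist":[0,0,0]},{"claw":-1,"xyz":[-22,-26,0],"twist":[0,0,0]},{"claw":-1,"xyz":[-22,-26,0],"twist":[0,0,0]}]'
python3 -c "
from p import *
plan(CAN,tool(-20.5,30),1,.1,1)"
```

```text
time_s: 0.72
ee_pos: [0.2016, 0.3559, 0.231]
ee_rot: [[-0.971, 0.239, -0.0], [0.239, 0.971, -0.001], [0.0, -0.001, -1.0]]
ft_force: [0.3, -0.2, -0.7]
opening: 0.0855
finger_force: 0.0
time_s: 1.35
ee_pos: [0.2772, 0.2035, 0.2312]
ee_rot: [[-0.971, 0.239, -0.0], [0.239, 0.971, -0.0], [0.0, -0.0, -1.0]]
ft_force: [-0.1, -0.8, 0.8]
opening: 0.0854
finger_force: 0.0
time_s: 1.98
ee_pos: [0.3529, 0.0509, 0.2312]
ee_rot: [[-0.971, 0.24, -0.0], [0.24, 0.971, -0.0], [0.0, -0.0, -1.0]]
ft_force: [0.6, 0.6, 0.2]
opening: 0.0854
finger_force: 0.0
time_s: 2.6
ee_pos: [0.4286, -0.1016, 0.2311]
ee_rot: [[-0.971, 0.24, -0.0], [0.24, 0.971, 0.0], [0.0, -0.0, -1.0]]
ft_force: [-0.8, 0.0, 0.4]
opening: 0.0855
finger_force: 0.0
time_s: 3.22
ee_pos: [0.5043, -0.2541, 0.2309]
ee_rot: [[-0.971, 0.239, -0.001], [0.239, 0.971, 0.0], [0.001, 0.0, -1.0]]
ft_force: [0.2, 0.2, -0.2]
opening: 0.0852
finger_force: 0.0
t 3.23 dp [  12.6    0.3 -129.5] rotvec [-0.843 -0.049  3.142] q [-27.  18.   5.  77.  -0. -13.] open 85.2 F [ 0.2  0.2 -0.2] gf 0.0
[-12.3, 3.3, 129.5] [-0.8431, -0.049, 3.1421]
```

```bash

for i in 1; do
python3 -m inch '[{"claw":-1,"xyz":[0,0,0],"twist":[0,0,0.163]},{"claw":-1,"xyz":[0,0,0],"twist":[0,0,0.163]},{"claw":-1,"xyz":[0,0,0],"twist":[0,0,0.163]},{"claw":-1,"xyz":[0,0,0],"twist":[0,0,0.163]},{"claw":-1,"xyz":[0,0,0],"twist":[0,0,0.163]}]' >/dev/null
python3 -m inch '[{"claw":-1,"xyz":[0,0,0],"twist":[0,0,0.163]},{"claw":-1,"xyz":[0,0,0],"twist":[0,0,0.163]},{"claw":-1,"xyz":[0,0,0],"twist":[0,0,0.163]},{"claw":-1,"xyz":[0,0,0],"twist":[0,0,0.163]},{"claw":-1,"xyz":[0,0,0],"twist":[0,0,0.163]}]' >/dev/null
python3 -m inch '[{"claw":-1,"xyz":[0,0,0],"twist":[0,0,0.163]},{"claw":-1,"xyz":[0,0,0],"twist":[0,0,0.163]},{"claw":-1,"xyz":[0,0,0],"twist":[0,0,0.163]},{"claw":-1,"xyz":[0,0,0],"twist":[0,0,0.163]},{"claw":-1,"xyz":[0,0,0],"twist":[0,0,0.163]}]' >/dev/null
python3 -m inch '[{"claw":-1,"xyz":[0,0,0],"twist":[0,0,0.163]},{"claw":-1,"xyz":[0,0,0],"twist":[0,0,0.163]},{"claw":-1,"xyz":[0,0,0],"twist":[0,0,0.163]},{"claw":-1,"xyz":[0,0,0],"twist":[0,0,0.163]},{"claw":-1,"xyz":[0,0,0],"twist":[0,0,0.163]}]'
python3 -m inch '[{"claw":-1,"xyz":[0,0,0],"twist":[0,0.105,0]},{"claw":-1,"xyz":[0,0,0],"twist":[0,0.105,0]},{"claw":-1,"xyz":[0,0,0],"twist":[0,0.105,0]},{"claw":-1,"xyz":[0,0,0],"twist":[0,0.105,0]},{"claw":-1,"xyz":[0,0,0],"twist":[0,0.105,0]}]'
done
python3 -c "
from p import *
plan(CAN,tool(-20.5,30),5,.06)"
```

```text
time_s: 5.72
ee_pos: [0.5039, -0.253, 0.2309]
ee_rot: [[0.934, -0.357, -0.001], [-0.357, -0.934, 0.0], [-0.001, 0.0, -1.0]]
ft_force: [1.0, 0.2, -1.2]
opening: 0.0851
finger_force: 0.0
time_s: 6.35
ee_pos: [0.5038, -0.253, 0.2314]
ee_rot: [[0.808, -0.352, 0.472], [-0.304, -0.936, -0.178], [0.504, 0.0, -0.864]]
ft_force: [0.4, 0.6, 0.4]
opening: 0.0854
finger_force: 0.0
t 6.35 dp [  31.9   -7.8 -164.6] rotvec [ 0.001 -0.005 -0.002] q [-29.  -3. -29.  34.   4. 173.] open 85.4 F [0.4 0.6 0.4] gf 0.0
[-11.0, -0.8, 31.7] [0.0003, -0.001, -0.0004]
[-10.9, -0.8, 31.7] [0.0003, -0.001, -0.0004]
[-10.9, -0.8, 31.7] [0.0003, -0.001, -0.0004]
[-10.9, -0.8, 31.8] [0.0003, -0.001, -0.0004]
[-10.8, -0.8, 31.8] [0.0003, -0.001, -0.0004]
```

```bash

python3 -m inch '[{"claw":-1,"xyz":[-11,-0.8,31.7],"twist":[0,0,0]},{"claw":-1,"xyz":[-11,-0.8,31.7],"twist":[0,0,0]},{"claw":-1,"xyz":[-11,-0.8,31.7],"twist":[0,0,0]},{"claw":-1,"xyz":[-11,-0.8,31.7],"twist":[0,0,0]},{"claw":-1,"xyz":[-10.5,-0.8,31.7],"twist":[0,-0.005,0]}]' >/dev/null
python3 - <<'E'
from p import *
from plant import vision
import cv2
plan(CAN,tool(-20.5,30),5)
cv2.imwrite("pics/w1.png",vision.snapshot("wrist")["img"])
E
```

```text
t 6.97 dp [ 28.3 -10.7 -50.8] rotvec [ 0.001  0.004 -0.002] q [-28.  12. -41.   7.   4. 174.] open 85.5 F [ 1.  -0.6 -0.2] gf 0.0
[0.2, 0.0, 11.8] [0.0003, 0.0008, -0.0004]
[0.2, 0.0, 11.8] [0.0003, 0.0008, -0.0004]
[0.2, 0.0, 11.8] [0.0003, 0.0008, -0.0004]
[0.2, 0.0, 11.8] [0.0003, 0.0008, -0.0004]
[0.2, 0.0, 11.8] [0.0003, 0.0008, -0.0004]
```

View pics/w1.png

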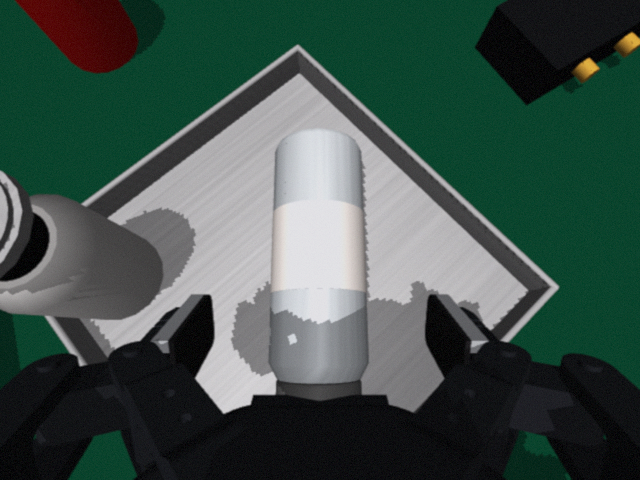

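The can (320,255) is centred and parallel between the open fingers (190,330)/(450,330). Advancing and closing.

```bash

python3 -m inch '[{"claw":-1,"xyz":[0,0,12],"twist":[0,0,0]},{"claw":-1,"xyz":[0,0,12],"twist":[0,0.004,0]},{"claw":-1,"xyz":[0,0,12],"twist":[0,0,0]},{"claw":-1,"xyz":[0,0,12],"twist":[0,0,0]},{"claw":-1,"xyz":[0,0,11],"twist":[0,0,0]}]'
python3 -m inch '[{"claw":0.2,"xyz":[0,0,0],"twist":[0,0,0]},{"claw":1,"xyz":[0,0,0],"twist":[0,0,0]},{"claw":1,"xyz":[0,0,0],"twist":[0,0,0]},{"claw":1,"xyz":[0,0,0],"twist":[0,0,0]},{"claw":1,"xyz":[0,0,0],"twist":[0,0,0]}]' 80
python3 - <<'E'
from p import *
plan(CAN,tool(-20.5,30),1)
E
```

```text
time_s: 7.65
ee_pos: [0.5637, -0.2713, 0.0153]
ee_rot: [[0.81, -0.352, 0.468], [-0.305, -0.936, -0.177], [0.501, 0.0, -0.866]]
ft_force: [0.1, -0.2, 0.7]
opening: 0.0854
finger_force: 0.0
time_s: 8.28
ee_pos: [0.5633, -0.2711, 0.0162]
ee_rot: [[0.81, -0.352, 0.469], [-0.305, -0.936, -0.177], [0.501, 0.0, -0.866]]
ft_force: [-3.1, 1.7, 6.5]
opening: 0.0499
finger_force: 82.9
t 8.28 dp [ 0.5 -0.1 -1.4] rotvec [ 0.001 -0.001 -0.002] q [-27.  19. -42.  -1.   3. 174.] open 49.9 F [-3.1  1.7  6.5] gf 82.9
[-0.2, -0.0, 1.5] [0.0013, -0.001, -0.002]
```

Opening 49.9 < 52 means the grip is about 7 mm above the axis. I'll regrip 5 mm lower, then lift.

```bash

python3 -m inch '[{"claw":-0.6,"xyz":[0,0,0],"twist":[0,0,0]},{"claw":-0.6,"xyz":[0,0,0],"twist":[0,0,0]},{"claw":-0.6,"xyz":[-1.2,0,2.2],"twist":[0,0,0]},{"claw":-0.6,"xyz":[-1.2,0,2.2],"twist":[0,0,0]},{"claw":-0.6,"xyz":[0,0,0],"twist":[0,0,0]}]'
python3 -m inch '[{"claw":0.2,"xyz":[0,0,0],"twist":[0,0,0]},{"claw":1,"xyz":[0,0,0],"twist":[0,0,0]},{"claw":1,"xyz":[0,0,0],"twist":[0,0,0]},{"claw":1,"xyz":[0,0,0],"twist":[0,0,0]},{"claw":1,"xyz":[0,0,0],"twist":[0,0,0]}]' 80
python3 -c "
from p import *
plan(CAN,tool(-20.5,30),1)"
```

```text
time_s: 8.9
ee_pos: [0.5631, -0.2711, 0.0102]
ee_rot: [[0.811, -0.352, 0.468], [-0.305, -0.936, -0.176], [0.5, 0.0, -0.866]]
ft_force: [-0.1, 0.5, -0.9]
opening: 0.0682
finger_force: 0.0
time_s: 9.52
ee_pos: [0.5634, -0.2712, 0.011]
ee_rot: [[0.81, -0.353, 0.469], [-0.305, -0.936, -0.177], [0.501, 0.0, -0.866]]
ft_force: [-3.3, 1.9, 5.5]
opening: 0.0507
finger_force: 82.1
t 9.53 dp [ 0.4 -0.1  3.8] rotvec [ 0.001 -0.001 -0.002] q [-27.  20. -42.  -2.   3. 174.] open 50.7 F [-3.3  1.9  5.5] gf 82.1
[2.2, -0.1, -3.1] [0.0014, -0.0008, -0.002]
```

```bash

python3 -m inch '[{"claw":1,"xyz":[4,0,-7],"twist":[0,0,0]},{"claw":1,"xyz":[10,0,-17],"twist":[0,0,0]},{"claw":1,"xyz":[15,0,-26],"twist":[0,0,0]},{"claw":1,"xyz":[15,0,-26],"twist":[0,0,0]},{"claw":1,"xyz":[15,0,-26],"twist":[0,0,0]}]'
python3 -m inch '[{"claw":1,"xyz":[15,0,-26],"twist":[0,0,0]},{"claw":1,"xyz":[15,0,-26],"twist":[0,0,0]},{"claw":1,"xyz":[10,0,-17],"twist":[0,0,0]},{"claw":1,"xyz":[4,0,-7],"twist":[0,0,0]},{"claw":1,"xyz":[0,0,0],"twist":[0,0,0]}]'
python3 -c "
from p import *
plan([.60,-.275,.235],tool(-24,60,-1),25,0,-1)"
```

```text
time_s: 10.15
ee_pos: [0.5628, -0.2709, 0.1295]
ee_rot: [[0.811, -0.352, 0.467], [-0.305, -0.936, -0.176], [0.499, 0.0, -0.866]]
ft_force: [0.4, 0.7, -3.0]
opening: 0.0502
finger_force: 83.3
time_s: 10.78
ee_pos: [0.5633, -0.2711, 0.2164]
ee_rot: [[0.81, -0.352, 0.468], [-0.305, -0.936, -0.176], [0.5, 0.0, -0.866]]
ft_force: [0.4, 0.4, -2.5]
opening: 0.0499
finger_force: 83.3
t 10.78 dp [ 51.5 -10.5   9.3] rotvec [-0.802 -0.064 -2.994] q [-27.   4. -24.  32.   3. 174.] open 49.9 F [ 0.4  0.4 -2.5] gf 83.3
[2.0, -0.3, 0.7] [-0.0321, -0.0026, -0.1198]
[2.0, -0.1, 0.7] [-0.0321, -0.0026, -0.1198]
[2.0, 0.1, 0.7] [-0.0321, -0.0026, -0.1198]
[2.0, 0.3, 0.7] [-0.0321, -0.0026, -0.1198]
[1.9, 0.5, 0.7] [-0.0321, -0.0026, -0.1198]
[1.9, 0.7, 0.7] [-0.0321, -0.0026, -0.1198]
[1.8, 0.9, 0.7] [-0.0321, -0.0026, -0.1198]
[1.6, 1.1, 0.8] [-0.0321, -0.0026, -0.1198]
[1.5, 1.3, 0.8] [-0.0321, -0.0026, -0.1198]
[1.3, 1.4, 0.8] [-0.0321, -0.0026, -0.1198]
[1.2, 1.5, 0.9] [-0.0321, -0.0026, -0.1198]
[1.0, 1.6, 0.9] [-0.0321, -0.0026, -0.1198]
[0.8, 1.7, 1.0] [-0.0321, -0.0026, -0.1198]
[0.6, 1.8, 1.0] [-0.0321, -0.0026, -0.1198]
[0.4, 1.8, 1.1] [-0.0321, -0.0026, -0.1198]
[0.2, 1.8, 1.2] [-0.0321, -0.0026, -0.1198]
[-0.1, 1.8, 1.2] [-0.0321, -0.0026, -0.1198]
[-0.3, 1.7, 1.3] [-0.0321, -0.0026, -0.1198]
[-0.5, 1.6, 1.3] [-0.0321, -0.0026, -0.1198]
[-0.6, 1.5, 1.4] [-0.0321, -0.0026, -0.1198]
[-0.8, 1.4, 1.4] [-0.0321, -0.0026, -0.1198]
[-1.0, 1.2, 1.5] [-0.0321, -0.0026, -0.1198]
[-1.1, 1.0, 1.5] [-0.0321, -0.0026, -0.1198]
[-1.2, 0.9, 1.5] [-0.0321, -0.0026, -0.1198]
[-1.3, 0.7, 1.6] [-0.0321, -0.0026, -0.1198]
```

```bash

for i in 1; do
python3 -m inch '[{"claw":1,"xyz":[2,0,0.7],"twist":[-0.032,-0.0026,-0.12]},{"claw":1,"xyz":[2,0,0.7],"twist":[-0.032,-0.0026,-0.12]},{"claw":1,"xyz":[2,0,0.7],"twist":[-0.032,-0.0026,-0.12]},{"claw":1,"xyz":[2,0.3,0.7],"twist":[-0.032,-0.0026,-0.12]},{"claw":1,"xyz":[2,0.5,0.7],"twist":[-0.032,-0.0026,-0.12]}]' |grep open
python3 -m inch '[{"claw":1,"xyz":[2,0.7,0.7],"twist":[-0.032,-0.0026,-0.12]},{"claw":1,"xyz":[1.8,0.9,0.7],"twist":[-0.032,-0.0026,-0.12]},{"claw":1,"xyz":[1.6,1,0.8],"twist":[-0.032,-0.0026,-0.12]},{"claw":1,"xyz":[1.5,1.3,0.8],"twist":[-0.032,-0.0026,-0.12]},{"claw":1,"xyz":[1.3,1.4,0.8],"twist":[-0.032,-0.0026,-0.12]}]' |grep open
python3 -m inch '[{"claw":1,"xyz":[1.2,1.5,0.9],"twist":[-0.032,-0.0026,-0.12]},{"claw":1,"xyz":[1,1.6,0.9],"twist":[-0.032,-0.0026,-0.12]},{"claw":1,"xyz":[0.8,1.7,1],"twist":[-0.032,-0.0026,-0.12]},{"claw":1,"xyz":[0.6,1.8,1],"twist":[-0.032,-0.0026,-0.12]},{"claw":1,"xyz":[0.4,1.8,1],"twist":[-0.032,-0.0026,-0.12]}]' |grep open
python3 -m inch '[{"claw":1,"xyz":[0.2,1.8,1.2],"twist":[-0.032,-0.0026,-0.12]},{"claw":1,"xyz":[0,1.8,1.2],"twist":[-0.032,-0.0026,-0.12]},{"claw":1,"xyz":[-0.3,1.7,1.3],"twist":[-0.032,-0.0026,-0.12]},{"claw":1,"xyz":[-0.5,1.6,1.3],"twist":[-0.032,-0.0026,-0.12]},{"claw":1,"xyz":[-0.6,1.5,1.4],"twist":[-0.032,-0.0026,-0.12]}]' |grep open
python3 -m inch '[{"claw":1,"xyz":[-0.8,1.4,1.4],"twist":[-0.032,-0.0026,-0.12]},{"claw":1,"xyz":[-1,1.2,1.5],"twist":[-0.032,-0.0026,-0.12]},{"claw":1,"xyz":[-1,1,1.5],"twist":[-0.032,-0.0026,-0.12]},{"claw":1,"xyz":[-1.2,0.9,1.5],"twist":[-0.032,-0.0026,-0.12]},{"claw":1,"xyz":[-1.3,0.7,1.6],"twist":[-0.032,-0.0026,-0.12]}]' |grep open
done
cat > look.py <<'E'
import sys,cv2,numpy as np
from plant import vision
a,b=vision.snapshot("scene"),vision.snapshot("side")
import pickle; pickle.dump({"scene":a,"side":b},open("d1.pkl","wb"))
cv2.imwrite(sys.argv[1],np.hstack([cv2.resize(x["img"],(400,300)) for x in (a,b)]))
E
python3 look.py pics/l1.png
python3 -c "
from p import *
plan([.624,-.282,.10],tool(-24,60,-1),10)"
```

```text
opening: 0.05
opening: 0.05
opening: 0.0503
opening: 0.05
opening: 0.0504
t 14.0 dp [  24.8   -7.1 -133.2] rotvec [ 0.001 -0.005  0.006] q [-25.   5. -51. -26.   1.  -1.] open 50.0 F [ 0.2 -0.8 -1.9] gf 83.2
[10.2, 0.4, 8.9] [0.0001, -0.0005, 0.0006]
[10.2, 0.4, 8.9] [0.0001, -0.0005, 0.0006]
[10.2, 0.4, 8.9] [0.0001, -0.0005, 0.0006]
[10.2, 0.4, 8.9] [0.0001, -0.0005, 0.0006]
[10.2, 0.4, 8.9] [0.0001, -0.0005, 0.0006]
[10.2, 0.4, 8.9] [0.0001, -0.0005, 0.0006]
[10.2, 0.4, 8.9] [0.0001, -0.0005, 0.0006]
[10.2, 0.4, 8.9] [0.0001, -0.0005, 0.0006]
[10.2, 0.4, 8.9] [0.0001, -0.0005, 0.0006]
[10.2, 0.4, 8.9] [0.0001, -0.0005, 0.0006]
```

View pics/l1.png

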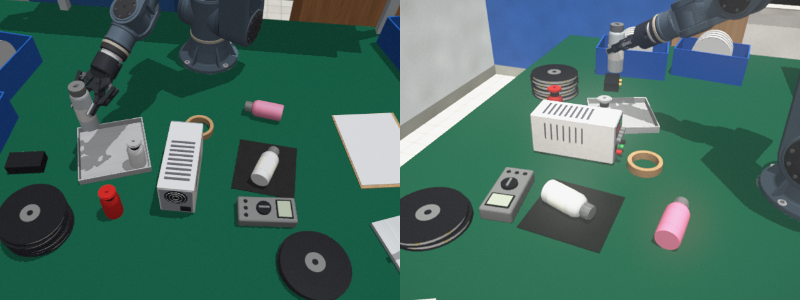

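The can is upright in the gripper, cap up, at (82,103) in the scene half and (615,47) in the side half. Next I measure its tilt and base height.

```bash
cat > up.py <<'E'
import sys,pickle
from h import *
from plant import telemetry
def up(cx,cy,r,zlo,zhi,rad=.05,fr=.0):
    """near-vertical cylinder of radius r: axis points by least squares over the side points"""
    d=pickle.load(open("d1.pkl","rb"))
    for n in ("scene","side"):
        P=cloud(d[n]).reshape(-1,3); P=P[np.isfinite(P).all(1)]
        P=P[np.hypot(P[:,0]-cx,P[:,1]-cy)<rad]
        Q=P[(P[:,2]>zlo)&(P[:,2]<zhi)]
        zm=(zlo+zhi)/2
        def f(p):
            a=np.array([p[2],p[3],1]);a/=np.linalg.norm(a); e=Q-np.array([p[0],p[1],zm]); return np.linalg.norm(np.cross(e,a),axis=1)-r
        o=least_squares(f,[cx,cy,0,0],loss="soft_l1",f_scale=.0015)
        T=P[np.hypot(P[:,0]-o.x[0],P[:,1]-o.x[1])<r+.004]
        print(n,len(Q),"axis xy",o.x[:2].round(4),"tilt deg",np.degrees(o.x[2:]).round(1),"err",np.abs(o.fun).mean().round(4),"z pct",np.percentile(T[:,2],[.5,2,98,99.5]).round(4))
E
python3 -c "
from up import *
s=telemetry.state();p=s['ee_pos']-s['ee_rot'][:,2]*.0187;print(p)
up(p[0],p[1],.026,p[2]-.075,p[2]-.02)"
```

```text
[ 0.5991867  -0.27493104  0.23323052]
scene 605 axis xy [ 0.5981 -0.2754] tilt deg [1.2 1.1] err 0.0008 z pct [-1.100e-03 -3.000e-04  3.115e-01  3.121e-01]
side 604 axis xy [ 0.5972 -0.2749] tilt deg [0.1 1.4] err 0.0014 z pct [0.0034 0.1614 0.3125 0.3132]
```

```bash

python3 -m inch '[{"claw":1,"xyz":[10,0.4,9],"twist":[0,0,0]},{"claw":1,"xyz":[10,0.4,9],"twist":[0,0,0]},{"claw":1,"xyz":[10,0.4,9],"twist":[0,0,0]},{"claw":1,"xyz":[10,0.4,9],"twist":[0,0,0]},{"claw":1,"xyz":[10,0.4,9],"twist":[0,0,0]}]' >/dev/null
python3 -m inch '[{"claw":1,"xyz":[10,0.4,9],"twist":[0,0,0]},{"claw":1,"xyz":[10,0.4,9],"twist":[0,0,0]},{"claw":1,"xyz":[10,0.4,9],"twist":[0,0,0]},{"claw":1,"xyz":[10,0.4,9],"twist":[0,0,0]},{"claw":1,"xyz":[10,0.4,9],"twist":[0,0,0]}]'
python3 -c "
from p import *
plan([.624,-.282,.0765],tool(-24,60,-1),5)"
```

```text
time_s: 15.25
ee_pos: [0.6413, -0.2891, 0.0927]
ee_rot: [[-0.46, 0.406, 0.79], [0.203, 0.914, -0.351], [-0.864, -0.002, -0.503]]
ft_force: [-0.5, 0.1, -2.0]
opening: 0.0503
finger_force: 83.2
t 15.25 dp [ -2.5   0.6 -25.6] rotvec [ 0.    -0.003  0.002] q [-24.  26. -58. -54.   0.  -0.] open 50.3 F [-0.5  0.1 -2. ] gf 83.2
[4.7, -0.1, 2.1] [0.0, -0.0007, 0.0004]
[4.7, -0.1, 2.1] [0.0, -0.0007, 0.0004]
[4.7, -0.1, 2.1] [0.0, -0.0007, 0.0004]
[4.7, -0.1, 2.1] [0.0, -0.0007, 0.0004]
[4.7, -0.1, 2.1] [0.0, -0.0007, 0.0004]
```

```bash

python3 -m inch '[{"claw":1,"xyz":[4.7,0,2.1],"twist":[0,0,0]},{"claw":1,"xyz":[4.7,0,2.1],"twist":[0,0,0]},{"claw":1,"xyz":[4.7,0,2.1],"twist":[0,0,0]},{"claw":1,"xyz":[3.5,0,2],"twist":[0,0,0]},{"claw":1,"xyz":[2.5,0,1.4],"twist":[0,0,0]}]' | egrep 'ee_pos|ft_'
python3 -m inch '[{"claw":1,"xyz":[0.9,0,0.5],"twist":[0,0,0]},{"claw":1,"xyz":[0.4,0,0.2],"twist":[0,0,0]},{"claw":1,"xyz":[0,0,0],"twist":[0,0,0]},{"claw":1,"xyz":[0,0,0],"twist":[0,0,0]},{"claw":1,"xyz":[0,0,0],"twist":[0,0,0]}]' | egrep 'ee_pos|ft_'
```

```text
ee_pos: [0.64, -0.2889, 0.0717]
ft_force: [0.6, 0.2, -2.7]
ee_pos: [0.64, -0.2888, 0.0704]
ft_force: [0.2, -0.4, -2.7]
```

```bash

python3 -m inch '[{"claw":1,"xyz":[0.9,0,0.5],"twist":[0,0,0]},{"claw":1,"xyz":[0.9,0,0.5],"twist":[0,0,0]},{"claw":1,"xyz":[0,0,0],"twist":[0,0,0]},{"claw":1,"xyz":[0,0,0],"twist":[0,0,0]},{"claw":1,"xyz":[0,0,0],"twist":[0,0,0]}]' | egrep 'ee_pos|ft_'
python3 -m inch '[{"claw":1,"xyz":[0.9,0,0.5],"twist":[0,0,0]},{"claw":1,"xyz":[0,0,0],"twist":[0,0,0]},{"claw":1,"xyz":[0,0,0],"twist":[0,0,0]},{"claw":1,"xyz":[0,0,0],"twist":[0,0,0]},{"claw":1,"xyz":[0,0,0],"twist":[0,0,0]}]' | egrep 'ee_pos|ft_'
python3 -m inch '[{"claw":1,"xyz":[0.9,0,0.5],"twist":[0,0,0]},{"claw":1,"xyz":[0,0,0],"twist":[0,0,0]},{"claw":1,"xyz":[0,0,0],"twist":[0,0,0]},{"claw":1,"xyz":[0,0,0],"twist":[0,0,0]},{"claw":1,"xyz":[0,0,0],"twist":[0,0,0]}]' | egrep 'ee_pos|ft_'
```

```text
ee_pos: [0.64, -0.2888, 0.0683]
ft_force: [-0.4, 0.5, -3.4]
ee_pos: [0.6399, -0.2887, 0.0672]
ft_force: [-0.3, 0.7, -2.5]
ee_pos: [0.6404, -0.289, 0.0671]
ft_force: [-1.3, -0.8, 5.3]
```

```bash

python3 -m inch '[{"claw":1,"xyz":[0,0,0],"twist":[0,0,0]},{"claw":1,"xyz":[0,0,0],"twist":[0,0,0]},{"claw":-0.3,"xyz":[0,0,0],"twist":[0,0,0]},{"claw":-0.5,"xyz":[0,0,0],"twist":[0,0,0]},{"claw":-0.6,"xyz":[0,0,0],"twist":[0,0,0]}]' 20
python3 -m inch '[{"claw":-0.8,"xyz":[0,0,0],"twist":[0,0,0]},{"claw":-0.8,"xyz":[0,0,-5],"twist":[0,0,0]},{"claw":-0.8,"xyz":[0,0,-15],"twist":[0,0,0]},{"claw":-0.8,"xyz":[0,0,-25],"twist":[0,0,0]},{"claw":-0.8,"xyz":[0,0,-25],"twist":[0,0,0]}]' | grep ft_
python3 -m inch '[{"claw":-1,"xyz":[0,0,-25],"twist":[0,0,0]},{"claw":-1,"xyz":[0,0,-25],"twist":[0,0,0]},{"claw":-1,"xyz":[20,0,-35],"twist":[0,0,0]},{"claw":-1,"xyz":[-20,0,-35],"twist":[0,0,0]},{"claw":-1,"xyz":[-40,0,-15],"twist":[0,0,0]}]'
python3 look.py pics/l2.png
python3 -c "
from up import *
up(.624,-.282,.026,.03,.12)
from p import *
plan(BOT,tool(-19.4,30),1,.1,-1)"
```

```text
time_s: 19.0
ee_pos: [0.6398, -0.2887, 0.066]
ee_rot: [[-0.461, 0.403, 0.791], [0.199, 0.915, -0.351], [-0.865, -0.004, -0.502]]
ft_force: [-0.5, 0.5, 0.6]
opening: 0.0684
finger_force: 0.0
ft_force: [-2.7, 0.4, -2.7]
time_s: 20.25
ee_pos: [0.5248, -0.2381, 0.2285]
ee_rot: [[-0.498, 0.403, 0.768], [0.216, 0.915, -0.34], [-0.84, -0.004, -0.543]]
ft_force: [1.9, -1.4, -1.1]
opening: 0.0851
finger_force: 0.0
scene 866 axis xy [ 0.6244 -0.2834] tilt deg [-0.2 -0.1] err 0.0009 z pct [-0.0009  0.0008  0.1554  0.1562]
side 600 axis xy [ 0.6233 -0.2824] tilt deg [-0.  -0.3] err 0.0014 z pct [0.0164 0.0296 0.1562 0.1568]
t 20.35 dp [   2.3  507.6 -131.9] rotvec [-0.769 -0.089 -3.098] q [-25.  -7. -57. -19.   1.  -1.] open 85.1 F [0.6 0.1 0.6] gf 0.0
[217.7, 466.0, -102.3] [-0.7688, -0.089, -3.0984]
```

View pics/l2.png

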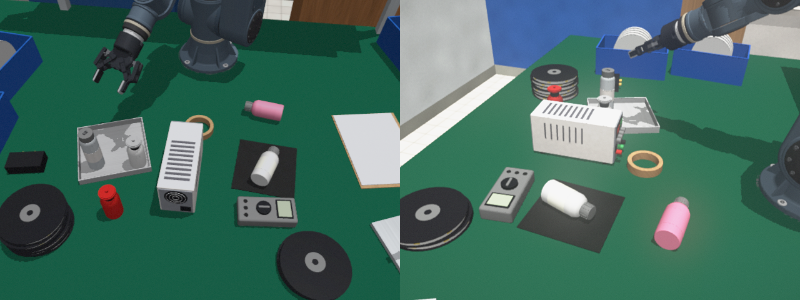

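The can stands at (90,147) in the scene half, tilt under 0.3°, and the dispenser (135,152) is in place. On to the bottle, passing over the PSU at z ≈ 0.23.

```bash
python3 -c "
from p import *
plan([.570,.254,.159],tool(-19.4,30),30,.1,-1)"
```

```text
t 20.35 dp [  2.3 507.6  -6.9] rotvec [-0.769 -0.089 -3.098] q [-25.  -7. -57. -19.   1.  -1.] open 85.1 F [0.6 0.1 0.6] gf 0.0
[3.7, 15.5, -5.6] [-0.0256, -0.003, -0.1033]
[2.1, 16.0, -5.2] [-0.0256, -0.003, -0.1033]
[0.4, 16.2, -4.8] [-0.0256, -0.003, -0.1033]
[-1.3, 16.3, -4.4] [-0.0256, -0.003, -0.1033]
[-3.0, 16.2, -4.0] [-0.0256, -0.003, -0.1033]
[-4.6, 15.9, -3.6] [-0.0256, -0.003, -0.1033]
[-6.3, 15.4, -3.1] [-0.0256, -0.003, -0.1033]
[-7.8, 14.7, -2.7] [-0.0256, -0.003, -0.1033]
[-9.3, 13.9, -2.3] [-0.0256, -0.003, -0.1033]
[-10.7, 12.9, -2.0] [-0.0256, -0.003, -0.1033]
[-12.0, 11.8, -1.6] [-0.0256, -0.003, -0.1033]
[-13.2, 10.5, -1.3] [-0.0256, -0.003, -0.1033]
[-14.2, 9.2, -1.0] [-0.0256, -0.003, -0.1033]
[-15.1, 7.7, -0.7] [-0.0256, -0.003, -0.1033]
[-15.8, 6.1, -0.5] [-0.0256, -0.003, -0.1033]
[-16.3, 4.4, -0.3] [-0.0256, -0.003, -0.1033]
[-16.7, 2.7, -0.2] [-0.0256, -0.003, -0.1033]
[-16.9, 1.0, -0.1] [-0.0256, -0.003, -0.1033]
[-16.9, -0.7, -0.0] [-0.0256, -0.003, -0.1033]
[-16.7, -2.5, -0.0] [-0.0256, -0.003, -0.1033]
[-16.4, -4.2, -0.1] [-0.0256, -0.003, -0.1033]
[-15.9, -5.8, -0.1] [-0.0256, -0.003, -0.1033]
[-15.2, -7.4, -0.3] [-0.0256, -0.003, -0.1033]
[-14.3, -9.0, -0.4] [-0.0256, -0.003, -0.1033]
[-13.3, -10.4, -0.6] [-0.0256, -0.003, -0.1033]
[-12.2, -11.7, -0.9] [-0.0256, -0.003, -0.1033]
[-10.9, -12.9, -1.2] [-0.0256, -0.003, -0.1033]
[-9.6, -13.9, -1.5] [-0.0256, -0.003, -0.1033]
[-8.1, -14.7, -1.8] [-0.0256, -0.003, -0.1033]
[-6.5, -15.5, -2.2] [-0.0256, -0.003, -0.1033]
```

```bash

python3 -m inch '[{"claw":-1,"xyz":[3.7,15.5,-5.6],"twist":[-0.0256,-0.003,-0.1033]},{"claw":-1,"xyz":[2.1,16,-5.2],"twist":[-0.0256,-0.003,-0.1033]},{"claw":-1,"xyz":[0.4,16.2,-4.8],"twist":[-0.0256,-0.003,-0.1033]},{"claw":-1,"xyz":[-1.3,16.3,-4.4],"twist":[-0.0256,-0.003,-0.1033]},{"claw":-1,"xyz":[-3,16.2,-4],"twist":[-0.0256,-0.003,-0.1033]}]' 80 | egrep 'ee_pos|ft_'
python3 -m inch '[{"claw":-1,"xyz":[-4.6,15.9,-3.6],"twist":[-0.0256,-0.003,-0.1033]},{"claw":-1,"xyz":[-6.3,15.4,-3.1],"twist":[-0.0256,-0.003,-0.1033]},{"claw":-1,"xyz":[-7.8,14.7,-2.7],"twist":[-0.0256,-0.003,-0.1033]},{"claw":-1,"xyz":[-9.3,13.9,-2.3],"twist":[-0.0256,-0.003,-0.1033]},{"claw":-1,"xyz":[-10.7,12.9,-2],"twist":[-0.0256,-0.003,-0.1033]}]' | egrep 'ee_pos|ft_'
python3 -m inch '[{"claw":-1,"xyz":[-12,11.8,-1.6],"twist":[-0.0256,-0.003,-0.1033]},{"claw":-1,"xyz":[-13.2,10.5,-1.3],"twist":[-0.0256,-0.003,-0.1033]},{"claw":-1,"xyz":[-14.2,9.2,-1],"twist":[-0.0256,-0.003,-0.1033]},{"claw":-1,"xyz":[-15.1,7.7,-0.7],"twist":[-0.0256,-0.003,-0.1033]},{"claw":-1,"xyz":[-15.8,6.1,-0.5],"twist":[-0.0256,-0.003,-0.1033]}]' | egrep 'ee_pos|ft_'
python3 -m inch '[{"claw":-1,"xyz":[-16.3,4.4,-0.3],"twist":[-0.0256,-0.003,-0.1033]},{"claw":-1,"xyz":[-16.7,2.7,-0.2],"twist":[-0.0256,-0.003,-0.1033]},{"claw":-1,"xyz":[-16.9,1,0],"twist":[-0.0256,-0.003,-0.1033]},{"claw":-1,"xyz":[-16.9,-0.7,0],"twist":[-0.0256,-0.003,-0.1033]},{"claw":-1,"xyz":[-16.7,-2.5,0],"twist":[-0.0256,-0.003,-0.1033]}]' | egrep 'ee_pos|ft_'
python3 -m inch '[{"claw":-1,"xyz":[-16.4,-4.2,0],"twist":[-0.0256,-0.003,-0.1033]},{"claw":-1,"xyz":[-15.9,-5.8,0],"twist":[-0.0256,-0.003,-0.1033]},{"claw":-1,"xyz":[-15.2,-7.4,-0.3],"twist":[-0.0256,-0.003,-0.1033]},{"claw":-1,"xyz":[-14.3,-9,-0.4],"twist":[-0.0256,-0.003,-0.1033]},{"claw":-1,"xyz":[-13.3,-10.4,-0.6],"twist":[-0.0256,-0.003,-0.1033]}]' | egrep 'ee_pos|ft_'
python3 -m inch '[{"claw":-1,"xyz":[-12.2,-11.7,-0.9],"twist":[-0.0256,-0.003,-0.1033]},{"claw":-1,"xyz":[-10.9,-12.9,-1.2],"twist":[-0.0256,-0.003,-0.1033]},{"claw":-1,"xyz":[-9.6,-13.9,-1.5],"twist":[-0.0256,-0.003,-0.1033]},{"claw":-1,"xyz":[-8.1,-14.7,-1.8],"twist":[-0.0256,-0.003,-0.1033]},{"claw":-1,"xyz":[-6.5,-15.5,-2.2],"twist":[-0.0256,-0.003,-0.1033]}]' | egrep 'ee_pos|ft_'
python3 -c "
from p import *
plan(BOT,tool(-19.4,30),5,.06)"
```

```text
ee_pos: [0.5274, -0.1541, 0.2275]
ft_force: [0.4, 0.1, -0.3]
ee_pos: [0.5278, -0.0698, 0.2265]
ft_force: [0.1, -0.1, 0.4]
ee_pos: [0.5283, 0.0146, 0.2257]
ft_force: [-0.5, -0.7, -0.2]
ee_pos: [0.529, 0.099, 0.2249]
ft_force: [0.4, 0.2, 0.0]
ee_pos: [0.5297, 0.1834, 0.2239]
ft_force: [0.1, 0.1, 0.3]
ee_pos: [0.5302, 0.268, 0.2232]
ft_force: [-0.6, 0.4, 0.7]
t 24.1 dp [  20.3   -7.1 -153.4] rotvec [0.    0.01  0.004] q [  39.    9.  -15.   50.  -25. -125.] open 85.3 F [-0.6  0.4  0.7] gf 0.0
[-11.3, -0.1, 28.8] [0.0, 0.002, 0.0008]
[-11.4, -0.0, 28.8] [0.0, 0.002, 0.0008]
[-11.4, -0.0, 28.8] [0.0, 0.002, 0.0008]
[-11.5, -0.0, 28.8] [0.0, 0.002, 0.0008]
[-11.6, -0.0, 28.7] [0.0, 0.002, 0.0008]
```

```bash

python3 -m inch '[{"claw":-1,"xyz":[-11.4,0,28.8],"twist":[0,0.002,0.001]},{"claw":-1,"xyz":[-11.4,0,28.8],"twist":[0,0.002,0.001]},{"claw":-1,"xyz":[-11.4,0,28.8],"twist":[0,0.002,0.001]},{"claw":-1,"xyz":[-11.4,0,28.8],"twist":[0,0.002,0.001]},{"claw":-1,"xyz":[-11.4,0,28.8],"twist":[0,0.002,0]}]' |grep ft_
python3 - <<'E'
from p import *
from plant import vision
import cv2
plan([.570,.254,.029],tool(-19.4,30),5)
cv2.imwrite("pics/w2.png",vision.snapshot("wrist")["img"])
E
```

```text
ft_force: [-0.2, 0.5, -0.1]
t 24.73 dp [ 28.   -9.3 -56.3] rotvec [-0.001 -0.    -0.004] q [  37.   18.  -28.   26.  -25. -127.] open 85.5 F [-0.2  0.5 -0.1] gf 0.0
[-0.5, -0.1, 12.7] [-0.0002, -0.0001, -0.0007]
[-0.5, -0.1, 12.7] [-0.0002, -0.0001, -0.0007]
[-0.5, -0.1, 12.7] [-0.0002, -0.0001, -0.0007]
[-0.5, -0.1, 12.7] [-0.0002, -0.0001, -0.0007]
[-0.5, -0.1, 12.7] [-0.0002, -0.0001, -0.0007]
```

View pics/w2.png

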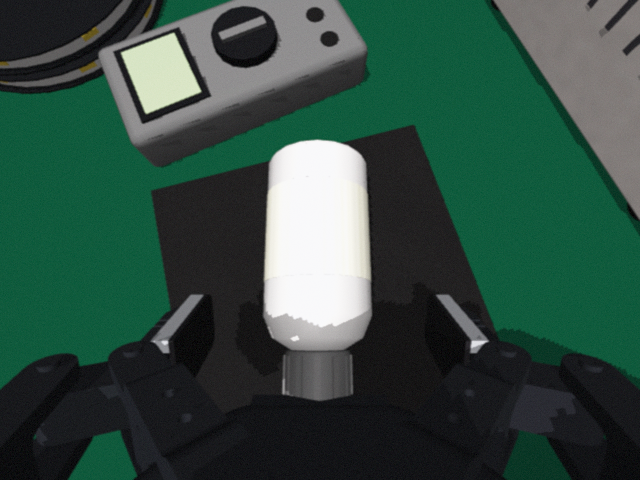

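The bottle (318,245) is centred between the fingers (185,330)/(460,330). Advance, grip, lift.

```bash

python3 -m inch '[{"claw":-1,"xyz":[-0.5,0,13],"twist":[0,0,0]},{"claw":-1,"xyz":[-0.5,0,13],"twist":[0,0,0]},{"claw":-1,"xyz":[-0.5,0,13],"twist":[0,0,0]},{"claw":-1,"xyz":[-0.5,0,13],"twist":[0,0,0]},{"claw":-1,"xyz":[-0.5,0,11.5],"twist":[0,0,-0.003]}]' |egrep "ft_|ee_pos"
python3 -m inch '[{"claw":0.2,"xyz":[0,0,0],"twist":[0,0,0]},{"claw":1,"xyz":[0,0,0],"twist":[0,0,0]},{"claw":1,"xyz":[0,0,0],"twist":[0,0,0]},{"claw":1,"xyz":[0,0,0],"twist":[0,0,0]},{"claw":1,"xyz":[0,0,0],"twist":[0,0,0]}]' 80
python3 -m inch '[{"claw":1,"xyz":[4,0,-7],"twist":[0,0,0]},{"claw":1,"xyz":[10,0,-17],"twist":[0,0,0]},{"claw":1,"xyz":[15,0,-26],"twist":[0,0,0]},{"claw":1,"xyz":[15,0,-26],"twist":[0,0,0]},{"claw":1,"xyz":[15,0,-26],"twist":[0,0,0]}]' |egrep "ft_|opening"
python3 -m inch '[{"claw":1,"xyz":[15,0,-26],"twist":[0,0,0]},{"claw":1,"xyz":[15,0,-26],"twist":[0,0,0]},{"claw":1,"xyz":[15,0,-26],"twist":[0,0,0]},{"claw":1,"xyz":[10,0,-17],"twist":[0,0,0]},{"claw":1,"xyz":[4,0,-7],"twist":[0,0,0]}]' |egrep "ft_|opening"
python3 -c "
from p import *
plan([.521,-.252,.26],tool(-25,60,-1),1,0,1)
plan([.521,-.252,.26],tool(-25,60,-1),1,0,-1)"
```

```text
ee_pos: [0.58, 0.251, 0.0141]
ft_force: [0.3, -1.0, -1.5]
time_s: 26.02
ee_pos: [0.5796, 0.2513, 0.015]
ee_rot: [[0.816, -0.332, 0.473], [-0.288, -0.943, -0.165], [0.501, -0.002, -0.865]]
ft_force: [-2.8, -0.2, 3.7]
opening: 0.0566
finger_force: 84.8
ft_force: [-0.6, 0.2, -2.6]
opening: 0.0564
ft_force: [0.7, 0.2, -3.3]
opening: 0.056
t 27.27 dp [ -44.  -509.9   -1.3] rotvec [0.827 0.114 3.098] q [  35.   10.   -9.   51.  -24. -130.] open 56.0 F [ 0.7  0.2 -3.3] gf 85.2
[110.8, 495.5, 64.0] [0.8273, 0.1143, 3.0978]
t 27.27 dp [ -44.  -509.9   -1.3] rotvec [-0.793 -0.11  -2.969] q [  35.   10.   -9.   51.  -24. -130.] open 56.0 F [ 0.7  0.2 -3.3] gf 85.2
[110.8, 495.5, 64.0] [-0.7929, -0.1095, -2.9688]
```

```bash
python3 -c "
from p import *
plan([.521,-.252,.26],tool(-25,60,-1),30,0,1)"
```

```text
t 27.27 dp [ -44.  -509.9   -1.3] rotvec [0.827 0.114 3.098] q [  35.   10.   -9.   51.  -24. -130.] open 56.0 F [ 0.7  0.2 -3.3] gf 85.2
[3.7, 16.5, 2.1] [0.0276, 0.0038, 0.1033]
[5.4, 16.1, 1.7] [0.0276, 0.0038, 0.1033]
[7.0, 15.5, 1.3] [0.0276, 0.0038, 0.1033]
[8.6, 14.7, 0.9] [0.0276, 0.0038, 0.1033]
[10.0, 13.8, 0.5] [0.0276, 0.0038, 0.1033]
[11.4, 12.7, 0.2] [0.0276, 0.0038, 0.1033]
[12.6, 11.5, -0.1] [0.0276, 0.0038, 0.1033]
[13.8, 10.1, -0.3] [0.0276, 0.0038, 0.1033]
[14.7, 8.6, -0.5] [0.0276, 0.0038, 0.1033]
[15.5, 7.0, -0.7] [0.0276, 0.0038, 0.1033]
[16.2, 5.4, -0.8] [0.0276, 0.0038, 0.1033]
[16.6, 3.6, -0.9] [0.0276, 0.0038, 0.1033]
[16.9, 1.9, -0.9] [0.0276, 0.0038, 0.1033]
[17.0, 0.1, -0.8] [0.0276, 0.0038, 0.1033]
[17.0, -1.7, -0.7] [0.0276, 0.0038, 0.1033]
[16.7, -3.4, -0.6] [0.0276, 0.0038, 0.1033]
[16.3, -5.2, -0.4] [0.0276, 0.0038, 0.1033]
[15.6, -6.8, -0.2] [0.0276, 0.0038, 0.1033]
[14.9, -8.4, 0.1] [0.0276, 0.0038, 0.1033]
[13.9, -9.9, 0.4] [0.0276, 0.0038, 0.1033]
[12.8, -11.2, 0.7] [0.0276, 0.0038, 0.1033]
[11.6, -12.5, 1.1] [0.0276, 0.0038, 0.1033]
[10.2, -13.6, 1.5] [0.0276, 0.0038, 0.1033]
[8.8, -14.5, 1.9] [0.0276, 0.0038, 0.1033]
[7.2, -15.3, 2.4] [0.0276, 0.0038, 0.1033]
[5.6, -15.9, 2.8] [0.0276, 0.0038, 0.1033]
[3.9, -16.3, 3.3] [0.0276, 0.0038, 0.1033]
[2.2, -16.5, 3.7] [0.0276, 0.0038, 0.1033]
[0.5, -16.5, 4.2] [0.0276, 0.0038, 0.1033]
[-1.2, -16.4, 4.7] [0.0276, 0.0038, 0.1033]
```

```bash

python3 -m inch '[{"claw":1,"xyz":[3.7,16.5,2.1],"twist":[0.0276,0.0038,0.1033]},{"claw":1,"xyz":[5.4,16.1,1.7],"twist":[0.0276,0.0038,0.1033]},{"claw":1,"xyz":[7,15.5,1.3],"twist":[0.0276,0.0038,0.1033]},{"claw":1,"xyz":[8.6,14.7,0.9],"twist":[0.0276,0.0038,0.1033]},{"claw":1,"xyz":[10,13.8,0.5],"twist":[0.0276,0.0038,0.1033]}]' | egrep 'ee_pos|ft_|opening'
python3 -m inch '[{"claw":1,"xyz":[11.4,12.7,0.2],"twist":[0.0276,0.0038,0.1033]},{"claw":1,"xyz":[12.6,11.5,0],"twist":[0.0276,0.0038,0.1033]},{"claw":1,"xyz":[13.8,10.1,-0.3],"twist":[0.0276,0.0038,0.1033]},{"claw":1,"xyz":[14.7,8.6,-0.5],"twist":[0.0276,0.0038,0.1033]},{"claw":1,"xyz":[15.5,7,-0.7],"twist":[0.0276,0.0038,0.1033]}]' | egrep 'ee_pos|ft_|opening'
python3 -m inch '[{"claw":1,"xyz":[16.2,5.4,-0.8],"twist":[0.0276,0.0038,0.1033]},{"claw":1,"xyz":[16.6,3.6,-0.9],"twist":[0.0276,0.0038,0.1033]},{"claw":1,"xyz":[16.9,1.9,-0.9],"twist":[0.0276,0.0038,0.1033]},{"claw":1,"xyz":[17,0,-0.8],"twist":[0.0276,0.0038,0.1033]},{"claw":1,"xyz":[17,-1.7,-0.7],"twist":[0.0276,0.0038,0.1033]}]' | egrep 'ee_pos|ft_|opening'
python3 -m inch '[{"claw":1,"xyz":[16.7,-3.4,-0.6],"twist":[0.0276,0.0038,0.1033]},{"claw":1,"xyz":[16.3,-5.2,-0.4],"twist":[0.0276,0.0038,0.1033]},{"claw":1,"xyz":[15.6,-6.8,-0.2],"twist":[0.0276,0.0038,0.1033]},{"claw":1,"xyz":[14.9,-8.4,0],"twist":[0.0276,0.0038,0.1033]},{"claw":1,"xyz":[13.9,-9.9,0.4],"twist":[0.0276,0.0038,0.1033]}]' | egrep 'ee_pos|ft_|opening'
python3 -m inch '[{"claw":1,"xyz":[12.8,-11.2,0.7],"twist":[0.0276,0.0038,0.1033]},{"claw":1,"xyz":[11.6,-12.5,1.1],"twist":[0.0276,0.0038,0.1033]},{"claw":1,"xyz":[10.2,-13.6,1.5],"twist":[0.0276,0.0038,0.1033]},{"claw":1,"xyz":[8.8,-14.5,1.9],"twist":[0.0276,0.0038,0.1033]},{"claw":1,"xyz":[7.2,-15.3,2.4],"twist":[0.0276,0.0038,0.1033]}]' | egrep 'ee_pos|ft_|opening'
python3 -m inch '[{"claw":1,"xyz":[5.6,-15.9,2.8],"twist":[0.0276,0.0038,0.1033]},{"claw":1,"xyz":[3.9,-16.3,3.3],"twist":[0.0276,0.0038,0.1033]},{"claw":1,"xyz":[2.2,-16.5,3.7],"twist":[0.0276,0.0038,0.1033]},{"claw":1,"xyz":[0.5,-16.5,4.2],"twist":[0.0276,0.0038,0.1033]},{"claw":1,"xyz":[-1.2,-16.4,4.7],"twist":[0.0276,0.0038,0.1033]}]' | egrep 'ee_pos|ft_|opening'
python3 look.py pics/l3.png
python3 -c "
from up import *
s=telemetry.state();p=s['ee_pos']-s['ee_rot'][:,2]*.0187;print(p)
up(p[0],p[1],.029,p[2]-.06,p[2]-.018)
from p import *
plan([.521,-.252,.10],tool(-25,60,-1),1)"
```

```text
ee_pos: [0.5715, 0.1651, 0.2494]
ft_force: [0.5, 0.0, -2.0]
opening: 0.0561
ee_pos: [0.5639, 0.0801, 0.2491]
ft_force: [0.9, 1.1, -2.6]
opening: 0.0559
ee_pos: [0.5565, -0.0046, 0.2489]
ft_force: [0.6, 1.0, -2.8]
opening: 0.056
ee_pos: [0.5492, -0.0896, 0.2487]
ft_force: [0.0, -0.4, -2.6]
opening: 0.056
ee_pos: [0.5419, -0.1744, 0.2485]
ft_force: [0.2, 0.6, -2.8]
opening: 0.0562
ee_pos: [0.5346, -0.2594, 0.2484]
ft_force: [0.6, 0.2, -2.4]
opening: 0.056
[ 0.52036367 -0.25289574  0.25832607]
scene 550 axis xy [ 0.5193 -0.253 ] tilt deg [0.7 0.5] err 0.0008 z pct [-0.0013 -0.0004  0.325   0.3258]
side 609 axis xy [ 0.5186 -0.2531] tilt deg [0.2 1.2] err 0.0013 z pct [0.0009 0.002  0.3263 0.3269]
t 31.12 dp [   0.7    0.9 -158.3] rotvec [-0.002 -0.002 -0.002] q [-26.  -6. -57. -21.   1.  -1.] open 55.7 F [ 1.1  0.4 -3.2] gf 85.3
[136.8, 1.1, 79.6] [-0.0024, -0.0021, -0.0017]
```

View pics/l3.png

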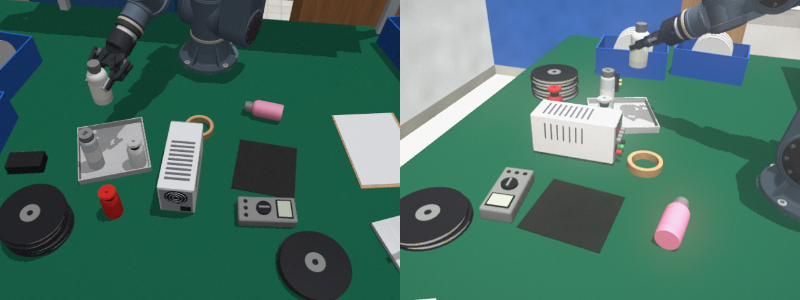

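The bottle is upright in the gripper at (100,85) in the scene half; the other items are unmoved. Lowering.

```bash

python3 -m inch '[{"claw":1,"xyz":[8,0,4.6],"twist":[0,0,0]},{"claw":1,"xyz":[14,0,8],"twist":[0,0,0]},{"claw":1,"xyz":[14,0,8],"twist":[0,0,0]},{"claw":1,"xyz":[14,0,8],"twist":[0,0,0]},{"claw":1,"xyz":[14,0,8],"twist":[0,0,0]}]' | egrep 'ee_pos|ft_'
python3 -m inch '[{"claw":1,"xyz":[14,0,8],"twist":[0,0,0]},{"claw":1,"xyz":[14,0,8],"twist":[0,0,0]},{"claw":1,"xyz":[14,0,8],"twist":[0,0,0]},{"claw":1,"xyz":[14,0,8],"twist":[0,0,0]},{"claw":1,"xyz":[14,0,8],"twist":[0,0,0]}]' | egrep 'ee_pos|ft_'
python3 -m inch '[{"claw":1,"xyz":[10,0,5.8],"twist":[0,0,0]},{"claw":1,"xyz":[5,0,2.9],"twist":[0,0,0]},{"claw":1,"xyz":[3,0,1.7],"twist":[0,0,0]},{"claw":1,"xyz":[2,0,1.2],"twist":[0,0,0]},{"claw":1,"xyz":[0,0,0],"twist":[0,0,0]}]' | egrep 'ee_pos|ft_'
```

```text
ee_pos: [0.5348, -0.2582, 0.1751]
ft_force: [0.6, 0.4, -2.3]
ee_pos: [0.5584, -0.2702, 0.1159]
ft_force: [0.7, -0.5, -2.0]
ee_pos: [0.5644, -0.2738, 0.0982]
ft_force: [-0.1, 0.2, -2.2]
```

```bash
python3 -c "
from p import *
s=telemetry.state();print(s['qpos'].round(1),s['ee_rot'].round(3))
plan([.575,-.275,.067],tool(-25,60,-1),1)
"
python3 look.py pics/l4.png
python3 -c "
from up import *
s=telemetry.state();p=s['ee_pos']-s['ee_rot'][:,2]*.0187;print(p)
up(p[0],p[1],.029,p[2]-.06,p[2]-.018,.04)"
```

```text
[-26.5  20.1 -65.4 -52.6   1.3  -0.8] [[-0.492  0.422  0.761]
 [ 0.229  0.906 -0.355]
 [-0.84   0.    -0.542]]
t 33.0 dp [ 25.3  -8.  -40.6] rotvec [ 0.   -0.05  0.  ] q [-27.  20. -65. -53.   1.  -1.] open 56.3 F [-0.1  0.2 -2.2] gf 85.5
[19.8, 3.4, 44.1] [0.0002, -0.0497, 0.0001]
[ 0.55017908 -0.26722112  0.10850972]
scene 375 axis xy [ 0.5479 -0.2672] tilt deg [ 2.2 -1.3] err 0.0009 z pct [-0.0018 -0.0005  0.1762  0.1769]
side 492 axis xy [ 0.5465 -0.2661] tilt deg [ 2.7 -0.5] err 0.0013 z pct [0.0013 0.002  0.1767 0.1774]
```

Joint 3 hit its limit (−65.4°) with the tool pointing straight outward. I'll rise, yaw the tool to azimuth +35° so the wrist sits farther out, and set down at (0.530, −0.262).

```bash

python3 -m inch '[{"claw":1,"xyz":[-10,0,-6],"twist":[0,0,0]},{"claw":1,"xyz":[-18,0,-11],"twist":[0,0,0]},{"claw":1,"xyz":[-20,0,-12],"twist":[0,0,0]},{"claw":1,"xyz":[-20,0,-12],"twist":[0,0,0]},{"claw":1,"xyz":[-10,0,-6],"twist":[0,0,0]}]' | egrep 'ee_pos|ft_|opening'
python3 -c "
from p import *
plan([.530,-.262,.21],tool(35,60,-1),10)
"
```

```text
ee_pos: [0.5672, -0.2752, 0.1914]
ft_force: [-0.3, 0.1, -3.3]
opening: 0.0559
t 33.73 dp [-24.   22.5   9.2] rotvec [-0.894 -0.043 -0.545] q [-26.   4. -57. -28.   1.  -1.] open 55.9 F [-0.3  0.1 -3.3] gf 85.4
[0.9, 1.0, -3.1] [-0.0894, -0.0043, -0.0545]
[0.8, 1.3, -3.0] [-0.0894, -0.0043, -0.0545]
[0.7, 1.7, -2.9] [-0.0894, -0.0043, -0.0545]
[0.6, 1.9, -2.7] [-0.0894, -0.0043, -0.0545]
[0.5, 2.2, -2.6] [-0.0894, -0.0043, -0.0545]
[0.4, 2.5, -2.3] [-0.0894, -0.0043, -0.0545]
[0.2, 2.7, -2.1] [-0.0894, -0.0043, -0.0545]
[0.1, 2.9, -1.9] [-0.0894, -0.0043, -0.0545]
[-0.1, 3.0, -1.6] [-0.0894, -0.0043, -0.0545]
[-0.3, 3.1, -1.3] [-0.0894, -0.0043, -0.0545]
```

```bash

python3 -m inch '[{"claw":1,"xyz":[0.9,1,-3.1],"twist":[-0.0894,-0.0043,-0.0545]},{"claw":1,"xyz":[0.8,1.3,-3],"twist":[-0.0894,-0.0043,-0.0545]},{"claw":1,"xyz":[0.7,1.7,-2.9],"twist":[-0.0894,-0.0043,-0.0545]},{"claw":1,"xyz":[0.6,1.9,-2.7],"twist":[-0.0894,-0.0043,-0.0545]},{"claw":1,"xyz":[0.5,2.2,-2.6],"twist":[-0.0894,-0.0043,-0.0545]}]' | egrep 'ee_pos|ft_|opening'
python3 -m inch '[{"claw":1,"xyz":[0.4,2.5,-2.3],"twist":[-0.0894,-0.0043,-0.0545]},{"claw":1,"xyz":[0.2,2.7,-2.1],"twist":[-0.0894,-0.0043,-0.0545]},{"claw":1,"xyz":[0.1,2.9,-1.9],"twist":[-0.0894,-0.0043,-0.0545]},{"claw":1,"xyz":[-0.1,3,-1.6],"twist":[-0.0894,-0.0043,-0.0545]},{"claw":1,"xyz":[-0.3,3.1,-1.3],"twist":[-0.0894,-0.0043,-0.0545]}]' | egrep 'ee_pos|ft_|opening'
python3 -c "
from p import *
plan([.530,-.262,.08],tool(35,60,-1),5)
"
```

```text
ee_pos: [0.5545, -0.2638, 0.1941]
ft_force: [0.3, 0.8, -3.6]
opening: 0.0562
ee_pos: [0.5428, -0.2529, 0.1989]
ft_force: [0.2, 0.3, -4.1]
opening: 0.0562
t 34.98 dp [   0.4    0.2 -128.2] rotvec [ 0.002 -0.001  0.001] q [-51.  20. -22.  42.  60. -83.] open 56.2 F [ 0.2  0.3 -4.1] gf 85.5
[22.1, -0.0, 12.9] [0.0005, -0.0003, 0.0002]
[22.2, -0.0, 12.9] [0.0005, -0.0003, 0.0002]
[22.2, -0.0, 12.9] [0.0005, -0.0003, 0.0002]
[22.2, -0.0, 12.9] [0.0005, -0.0003, 0.0002]
[22.2, -0.0, 12.9] [0.0005, -0.0003, 0.0002]
```

```bash

python3 -m inch '[{"claw":1,"xyz":[8,0,4.6],"twist":[0,0,0]},{"claw":1,"xyz":[14,0,8.1],"twist":[0,0,0]},{"claw":1,"xyz":[14,0,8.1],"twist":[0,0,0]},{"claw":1,"xyz":[14,0,8.1],"twist":[0,0,0]},{"claw":1,"xyz":[14,0,8.1],"twist":[0,0,0]}]' | egrep 'ee_pos|ft_'
python3 -m inch '[{"claw":1,"xyz":[14,0,8.1],"twist":[0,0,0]},{"claw":1,"xyz":[14,0,8.1],"twist":[0,0,0]},{"claw":1,"xyz":[9,0,5.2],"twist":[0,0,0]},{"claw":1,"xyz":[6,0,3.5],"twist":[0,0,0]},{"claw":1,"xyz":[3,0,1.7],"twist":[0,0,0]}]' | egrep 'ee_pos|ft_'
python3 look.py pics/l4.png
python3 -c "
from up import *
s=telemetry.state();p=s['ee_pos']-s['ee_rot'][:,2]*.0187;print(p)
up(p[0],p[1],.029,p[2]-.05,p[2]-.018,.04)
from p import *
plan([.530,-.262,.067],tool(35,60,-1),5)
"
```

```text
ee_pos: [0.5429, -0.2524, 0.1235]
ft_force: [0.4, 0.4, -3.3]
ee_pos: [0.543, -0.2524, 0.0712]
ft_force: [-0.2, -0.2, -1.9]
[ 0.52972293 -0.26178557  0.08066706]
scene 293 axis xy [ 0.5291 -0.2634] tilt deg [ 1.3 -0. ] err 0.0008 z pct [-0.0015 -0.      0.1482  0.1493]
side 348 axis xy [ 0.5276 -0.2623] tilt deg [-0.4  1.2] err 0.0013 z pct [0.0016 0.0022 0.1487 0.1495]
t 36.33 dp [  0.3  -0.2 -13.6] rotvec [ 0.001 -0.001 -0.002] q [-51.  30. -30.  24.  60. -82.] open 56.1 F [ 0.3 -0.4 -2. ] gf 85.7
[2.4, -0.1, 1.4] [0.0001, -0.0003, -0.0004]
[2.4, -0.1, 1.4] [0.0001, -0.0003, -0.0004]
[2.4, -0.1, 1.4] [0.0001, -0.0003, -0.0004]
[2.4, -0.1, 1.4] [0.0001, -0.0003, -0.0004]
[2.4, -0.1, 1.4] [0.0001, -0.0003, -0.0004]
```

View pics/l4.png

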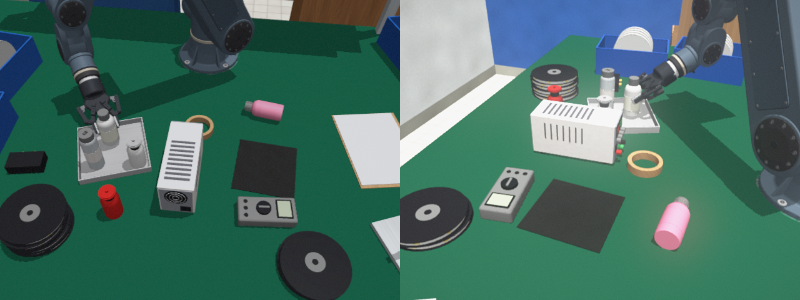

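The bottle hovers about 15 mm above the tray floor at (107,122), clear of the can (90,147) and dispenser (135,152). Final descent follows.

```bash

python3 -m inch '[{"claw":1,"xyz":[2.6,0,1.5],"twist":[0,0,0]},{"claw":1,"xyz":[2.6,0,1.5],"twist":[0,0,0]},{"claw":1,"xyz":[2.6,0,1.5],"twist":[0,0,0]},{"claw":1,"xyz":[1.7,0,1],"twist":[0,0,0]},{"claw":1,"xyz":[0,0,0],"twist":[0,0,0]}]' | egrep 'ee_pos|ft_'
python3 -m inch '[{"claw":1,"xyz":[0.9,0,0.5],"twist":[0,0,0]},{"claw":1,"xyz":[0.9,0,0.5],"twist":[0,0,0]},{"claw":1,"xyz":[0,0,0],"twist":[0,0,0]},{"claw":1,"xyz":[0,0,0],"twist":[0,0,0]},{"claw":1,"xyz":[0,0,0],"twist":[0,0,0]}]' | egrep 'ee_pos|ft_'
python3 -m inch '[{"claw":1,"xyz":[0.9,0,0.5],"twist":[0,0,0]},{"claw":1,"xyz":[0,0,0],"twist":[0,0,0]},{"claw":1,"xyz":[0,0,0],"twist":[0,0,0]},{"claw":1,"xyz":[0,0,0],"twist":[0,0,0]},{"claw":1,"xyz":[0,0,0],"twist":[0,0,0]}]' | egrep 'ee_pos|ft_'
```

```text
ee_pos: [0.5428, -0.2523, 0.0602]
ft_force: [1.1, -0.3, -2.7]
ee_pos: [0.5429, -0.2525, 0.0584]
ft_force: [0.0, -0.2, -1.7]
ee_pos: [0.543, -0.2524, 0.0581]
ft_force: [-2.8, -0.6, 5.5]
```

Contact. Release gently and back off.

```bash

python3 -m inch '[{"claw":1,"xyz":[0,0,0],"twist":[0,0,0]},{"claw":1,"xyz":[0,0,0],"twist":[0,0,0]},{"claw":-0.4,"xyz":[0,0,0],"twist":[0,0,0]},{"claw":-0.6,"xyz":[0,0,0],"twist":[0,0,0]},{"claw":-0.7,"xyz":[0,0,0],"twist":[0,0,0]}]' 20 | egrep 'ee_pos|ft_|open'
python3 -m inch '[{"claw":-0.75,"xyz":[0,0,0],"twist":[0,0,0]},{"claw":-0.75,"xyz":[0,0,-5],"twist":[0,0,0]},{"claw":-0.75,"xyz":[0,0,-15],"twist":[0,0,0]},{"claw":-0.75,"xyz":[0,0,-25],"twist":[0,0,0]},{"claw":-0.75,"xyz":[0,0,-25],"twist":[0,0,0]}]' | egrep 'ft_|open'
python3 -m inch '[{"claw":-0.75,"xyz":[0,0,-25],"twist":[0,0,0]},{"claw":-0.75,"xyz":[0,0,-25],"twist":[0,0,0]},{"claw":-0.75,"xyz":[-20,0,-25],"twist":[0,0,0]},{"claw":-0.75,"xyz":[-20,0,-15],"twist":[0,0,0]},{"claw":-0.75,"xyz":[0,0,0],"twist":[0,0,0]}]' | egrep 'ee_pos|ft_'
python3 look.py pics/l5.png
python3 -c "
from up import *
up(.529,-.263,.029,.02,.085,.04); up(.624,-.283,.026,.03,.12,.04)
print(telemetry.state()['time_s'])"
```

```text
ee_pos: [0.5429, -0.2524, 0.0572]
ft_force: [0.1, -0.0, 0.2]
opening: 0.0728
ft_force: [-0.2, 0.6, -0.8]
opening: 0.0746
ee_pos: [0.446, -0.3217, 0.1737]
ft_force: [0.2, -0.1, -0.1]
scene 635 axis xy [ 0.5289 -0.2635] tilt deg [-0.3 -0.2] err 0.0009 z pct [-0.0006  0.001   0.1348  0.1361]
side 729 axis xy [ 0.5274 -0.2626] tilt deg [ 0.3 -0.4] err 0.0013 z pct [0.0021 0.003  0.1356 0.1363]
scene 865 axis xy [ 0.6244 -0.2834] tilt deg [-0.2  0. ] err 0.0009 z pct [-0.0004  0.0013  0.1554  0.1564]
side 600 axis xy [ 0.6232 -0.2824] tilt deg [-0.1  0.1] err 0.0013 z pct [0.0168 0.028  0.1561 0.1568]
40.175
```

View pics/l5.png

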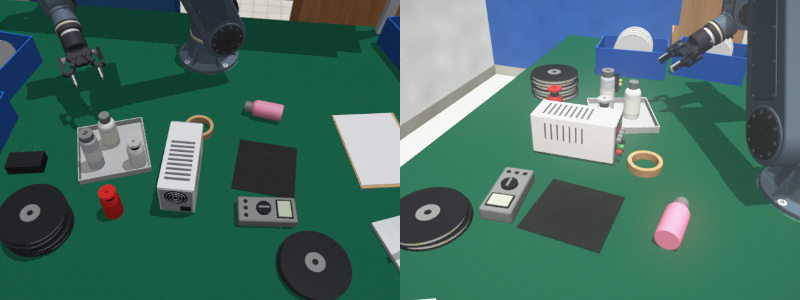

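The can (90,147) and bottle (107,128) stand upright beside the dispenser (135,152), and the gripper is clear.

```bash
python3 -c "
from plant import order; print(order.hand_in())"
```

```text
the job is handed in; nothing more can be done
None
```

The job is handed in at about 40 s: the can and bottle both stand upright (tilt under 0.5°) on the tray floor next to the dispenser; in the last pictures the dispenser, meter, tape and power supply look unmoved, and the gripper is clear.

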